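# Unlock the inspection chamber and hold its flap at the index arm

### The arm

A 7-joint arm with a two-finger parallel gripper is mounted at the origin on a cart in front of the work surface, level with it; the furniture and walls round the work are solid. World frame = base frame: x ahead of the robot, y to its left, z up, the work surface at z = 0. Lengths are in m, angles in rad, forces in N, time in s.
With the tool pointing down it reaches from about 0.35 to 0.9 m from the base axis. Payload 7.2 kg.
Tool frame: the origin (TCP) lies midway between the tips of the shut fingers; the grasp point (between the pads) lies 19 mm behind it; z points along the fingers, y is the direction in which the jaws open and shut (so a half turn about z gives the same grasp; the last joint's range is limited). The gripper opens to 88 mm and grips with 3 to 60 N. Pads are 20 mm wide; open, the fingers measure 115 mm over their backs; the gripper's body (75 mm by 178 mm) begins 61 mm behind the grasp point.
Start: joints at [-1.222, 0.411, -0.013, 1.596, 0.006, 1.134, -0.082], TCP at [0.253, 0.571, 0.223] pointing down, gripper open.
Joint ranges: [-2.95, 2.95], [-0.29, 1.99], [-1.47, 1.44], [0.14, 2.54], [-1.03, 4.17], [0.13, 1.85], [-2.86, 2.86]. Speed limits (rad/s): [2.39, 2.39, 3.01, 3.01, 3.14, 3.14, 3.14].

### API

Orientations are given as [roll, pitch, yaw] about the fixed x, y, z axes, in that order (R = Rz(yaw) Ry(pitch) Rx(roll)).
In Python, from cell import * gives the robot as it stands.
- The arm moves only by the tool step_arm, never from a script. Its argument "series" is a list of rows, each a list of 2 entries, a list of its own where there are three numbers: the shift along the tool's x, y, z in mm, then the turn, a rotation vector about the tool's x, y, z in degrees. A call has 1 to 5 rows; each row is the pose to reach, as a shift and turn from the pose commanded when the call began, along the tool's axes at that moment; what a row does not reach only later rows make up. A row lasts 1/10 s, in which the tool goes at most 50 mm and 8.59 degrees, less where a joint would pass 70% of its speed; a pose out of reach is approached as far as the arm can. A call with a gripper value outside its range is refused whole. "gripper" is the gripper command: -1 is fully open, 1 is shut, values between are in proportion, set as the call begins (left out, the last holds). The fingers move at their own pace and stop on an object; "squeeze" is the grip in N (left out, the last holds). Time passes only in rows, so rows that repeat a pose let the fingers close. It gives the time, the measured TCP pose, the force and the opening at its end, in the units of the state.
- sense(): the state, without advancing time (a new reading comes with each control period).
- grab_frame(name): name is "side" or "top" or "wrist"; returns the picture (480x640x3 uint8, blue, green, red); there is no depth.
- camera_model(name): a dict with "mtx" (3x3 intrinsics, pixels), "dist" ([k1, k2, p1, p2, k3] as OpenCV has them; the pictures are not rectified), "T" (4x4, takes a point from camera to world coordinates); the wrist camera has in their place "mount" (4x4, takes a point from camera to tool coordinates, whose origin is the TCP and whose axes are the flange's). Camera axes: x right, y up, looking along -z (the intrinsics and any distortion apply to the point x, -y, -z); pixel columns grow to the right and rows downward; lengths in m; the calibration is good to about 2 mm. A picture is of the moment at which its call begins: read the wrist's pose just before it. camera_model takes no time and is no camera call.
- job_done(): hands the job in, once; it reports no verdict.
The state is a dict: "time_s": time; "joints": joint angles; "joint_vel": joint speeds; "joint_torque": joint torques, N m; "ee_pos": TCP position; "ee_rot": TCP orientation; "force": force on the tool from outside, world axes, zero at the start; "moment": the same for the moment, N m; "gripper_width": opening from 0.0 (shut) to 1.0 (fully open).
Only numpy, scipy, OpenCV 4.12 (cv2) and the standard library are available. Lean on these libraries where they do the work, as an engineer would, in place of code of your own. Each camera call takes 0.05 s, during which the arm holds its last target.

### The job

Push the locking slide on the front ledge of the white inspection chamber to the right, all the way to its end stop. Then raise the windowed flap by its bar handle until it lies in line with the index arm on the guide arc at the chamber's left side, and finish while holding it there, since it falls shut when let go. Leave the index arm as it is set and do not disturb the other things on the worktop.

Things in the scene. Friction and masses are not known exactly. Their poses are not given: they have to be found in the camera images.
- chamber: White inspection chamber, fixed: 240 mm wide (y), 245 deep (x), 98 high with the flap shut. Origin on the worktop under the middle; x to its rear (hinge side, away from the robot), y to its left, z up; turned up to 0.3 rad. Front ledge: local x -0.141 to -0.083 m, top 86 mm up. A steel guide arc (radius 125 mm about the hinge line) stands 134 mm left of the middle.
- slide_grip (a point): Centre of the locking slide's black grip on the front ledge: a block 12 mm wide along its run (chamber y), 26 mm in chamber x, 24 mm high; the centre lies 21 mm above the ledge, 107 mm above the worktop. Axes as the chamber's. It runs in chamber -y (to the right seen from the robot).
- slide (a joint): Travel of the locking slide, m: 0 = fully left (locked), 0.055 = at its right end stop (unlocked); starts at 0 to 0.012. Friction about 2 N; stays where it is left. Until it is about 20 mm along, its bolt lies over a tab on the flap's front edge and keeps the flap shut.
- flap_bar (a point): Middle of the flap's bar handle: round steel bar, diameter 10 mm, 80 mm clear between its two posts, parallel to the hinge line (chamber y), its centre 41 mm above the flap's upper face near the front edge and 139 mm above the worktop when shut. Pinched, it turns between the pads, so the gripper can keep its orientation. Axes turn with the flap; as the chamber's when shut.
- flap_hinge (a point): Point on the flap's hinge line (along chamber y, 94 mm above the worktop, at the chamber's rear), level in chamber y with the bar's middle. At flap angle a the bar's middle lies 138 cos a - 45 sin a mm in front of it (chamber -x) and 138 sin a + 45 cos a mm above it.
- flap (a joint): Angle of the flap about its rear hinge, rad: 0 = shut (level), grows as the front edge rises, stop at 1.35. Weighs about 0.2 to 0.4 kg and falls shut when let go.
- index_arm (a joint): Angle of the index arm about the same hinge line, rad: 0 = level, pointing to the front, grows upward; set between 0.55 and 1.0 and clamped stiffly. The flap is in line with it when the two angles are equal. It must not be moved.
- index_tip (a point): Free end of the index arm, a flat aluminium bar 150 mm long, 10 mm high, 5 mm thick with a black clamp knob 125 mm from the hinge line, outside the guide arc, 141 mm left of the chamber's middle. Local -x points from the hinge to this tip.
- bottle_100b: Amber bottle with black cap, 57 mm across, 111 mm high; bystander. Origin at its underside.
- beaker: Small glass beaker, 46 mm across, 58 mm high; bystander. Origin at its underside.
- timer: Flat timer, 62x66x16 mm; bystander. Origin at its underside.
- tweezers_b: Steel tweezers lying flat, 122 mm long; bystander. Origin at its underside.
- pipette_b: Micropipette lying on its side, 247 mm long, 27 mm high; bystander. Origin at its underside.
- flask: Conical flask, 64 mm across, 105 mm high; bystander. Origin at its underside.

How it is judged:
On the way, in this order (a step that is already met when the one before it is completed fails the run):
1. the locking slide stands at its right end stop while the flap is still shut (value of joint slide above 0.051 m and value of joint flap below 0.08 rad), for 0.2 s.
2. the flap has been raised in line with the index arm (angle between the x axis of flap_bar and the x axis of index_tip, either way round below 0.08 rad), for 0.2 s.
At the end, for the whole second after the job is handed in: The slide is within 4 mm of its right end stop; the flap is at rest within 0.08 rad (4.5 degrees) of the index arm's angle and the robot is still holding it (contact of at least 0.3 N) through the last second (angle between the x axis of flap_bar and the x axis of index_tip, either way round below 0.08 rad and value of joint flap above 0.4 rad and velocity of joint flap between -0.1 and 0.1 rad/s and value of joint slide above 0.051 m and contact force between any of the fingers, the arm and flap above 0.3 N); the arm keeps its last pose, push and grip.
It fails at once if the flap is forced up while the slide is not at its end stop (value of joint flap above 0.12 rad and value of joint slide below 0.045 m).
It fails at once if the index arm is shifted (distance of index_tip from where it was at the start of the episode above 0.006 m).
It fails at once if a bystander is disturbed (distance of any of bottle_100b, beaker, timer, tweezers_b, pipette_b, flask from where it was at the start of the episode above 0.02 m).
It also fails if it takes over 48 s, if anything falls off the work surface, if the arm or the gripper's body presses on something with over 40 N, if the wrist force passes 120 N, or if a joint passes its speed limit or range.

## Working session

There is one attempt and no reset: what is moved stays moved. The work goes in short steps, Python scripts to look and compute and a tool call to move; the robot and the scene stay as the last step left them, time stands still between calls to the robot, and variables do not carry over. Pictures are saved under pics/ and viewed, and the job is handed in when it is done.

Besides the shell and the picture viewer there is one more tool, called after "Request:" as name([rows], argument=value, ...), one row to a line, values as JSON. step_arm: Moves the arm, as the interface text tells. Its arguments: {"type":"object","properties":{"series":{"type":"array","items":{"type":"array"}},"gripper":{"type":"number"},"squeeze":{"type":"number"}},"required":["series"]}

```bash
mkdir -p pics; ls; python3 - <<'E'
from cell import *
import cv2
print(sense())
for n in ["side","top","wrist"]:
    print(n,camera_model(n)); cv2.imwrite(f"pics/{n}0.png",grab_frame(n))
E
```

```text
pics
{'time_s': 0.0, 'joints': array([-1.222213  ,  0.4118697 , -0.01273279,  1.59704688,  0.00560627,
        1.13425706, -0.08216997]), 'joint_vel': array([-7.77818287e-04, -3.70375291e-05, -7.60819707e-04,  4.29440553e-04,
       -8.16325209e-04,  1.44054477e-03, -1.25074885e-03]), 'joint_torque': array([ 5.85148518e-04, -5.87954557e+01,  6.42232262e-01, -2.91068512e+01,
       -5.36226179e-02,  1.84591231e-02,  1.42101539e-04]), 'ee_pos': array([0.25284146, 0.57103246, 0.22182661]), 'ee_rot': array([-3.14005104e+00,  1.06616846e-04,  2.72488578e+00]), 'force': array([-0.0627778 ,  0.0984799 , -0.44614131]), 'moment': array([ 0.03107798,  0.00727281, -0.01087001]), 'gripper_width': 1.004592698265588}
side {'mtx': array([[446.30336382,   0.        , 319.81674203],
       [  0.        , 446.30336382, 240.3815677 ],
       [  0.        ,   0.        ,   1.        ]]), 'dist': array([0.03142712, 0.        , 0.        , 0.        , 0.        ]), 'T': array([[ 0.91659434,  0.2172779 , -0.33562646,  0.13256535],
       [-0.39977051,  0.51105729, -0.76092311, -0.99271157],
       [ 0.0061
[... 510 characters left out ...]
8769081,  0.99611201,  1.78051987],
       [ 0.        ,  0.        ,  0.        ,  1.        ]])}
wrist {'mtx': array([[383.66164589,   0.        , 319.07343243],
       [  0.        , 383.66164589, 239.79147148],
       [  0.        ,   0.        ,   1.        ]]), 'dist': array([-0.08509961,  0.        ,  0.        ,  0.        ,  0.        ]), 'mount': array([[-8.81855343e-04,  9.53711330e-01,  3.00722333e-01,
         8.10083423e-02],
       [ 9.99999599e-01,  7.93683501e-04,  4.15366696e-04,
        -1.63812352e-04],
       [ 1.57461569e-04,  3.00722579e-01, -9.53711647e-01,
        -1.61952799e-01],
       [ 0.00000000e+00,  0.00000000e+00,  0.00000000e+00,
         1.00000000e+00]])}
```

View pics/side0.png

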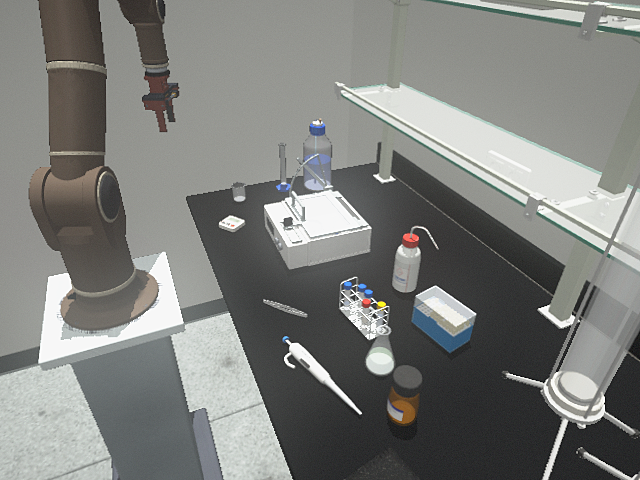

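View pics/top0.png

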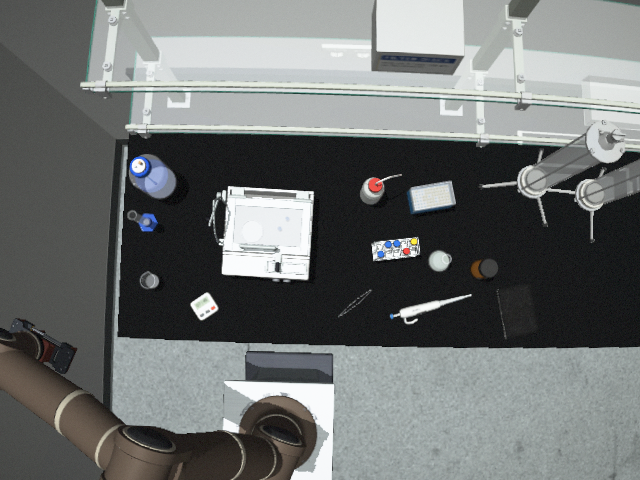

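View pics/wrist0.png

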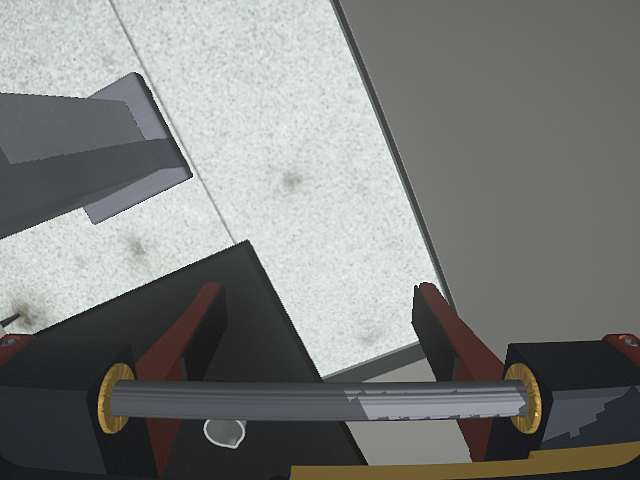

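```bash
cat > h.py <<'E'
import numpy as np, cv2
from scipy.spatial.transform import Rotation as Ro
from cell import *
def T_wrist(s):
    T=np.eye(4);T[:3,:3]=Ro.from_euler('xyz',s['ee_rot']).as_matrix();T[:3,3]=s['ee_pos'];return T
def cam(n,s=None):
    c=camera_model(n)
    T=c['T'] if 'T' in c else T_wrist(s)@c['mount']
    return c['mtx'],c['dist'],T
def ray(c,px):
    m,d,T=c
    u=cv2.undistortPoints(np.array([[px]],float),m,d)[0,0]
    v=T[:3,:3]@np.array([u[0],-u[1],-1.]);return T[:3,3],v/np.linalg.norm(v)
def onz(c,px,z):
    o,v=ray(c,px);return o+v*(z-o[2])/v[2]
def tri(*rs):
    A=np.zeros((3,3));b=np.zeros(3)
    for o,v in rs:
        P=np.eye(3)-np.outer(v,v);A+=P;b+=P@o
    x=np.linalg.solve(A,b)
    return x,[np.linalg.norm((np.eye(3)-np.outer(v,v))@(x-o)) for o,v in rs]
def proj(c,X):
    m,d,T=c;p=np.linalg.inv(T)@np.append(X,1);p=p[:3]*[1,-1,-1]
    return cv2.projectPoints(p[None],np.zeros(3),np.zeros(3),m,d)[0].ravel()
E
python3 - <<'E'
import cv2
a=cv2.imread('pics/top0.png')[170:300,200:330];cv2.imwrite('pics/t1.png',cv2.resize(a,None,fx=4.6,fy=4.6,interpolation=cv2.INTER_CUBIC))
a=cv2.imread('pics/side0.png')[140:270,250:380];cv2.imwrite('pics/s1.png',cv2.resize(a,None,fx=4.6,fy=4.6,interpolation=cv2.INTER_CUBIC))
E
```

```text
(no output)
```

View pics/t1.png

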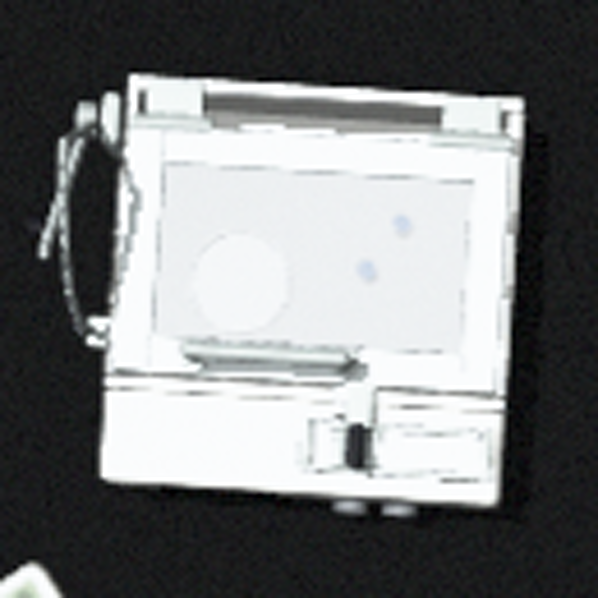

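View pics/s1.png

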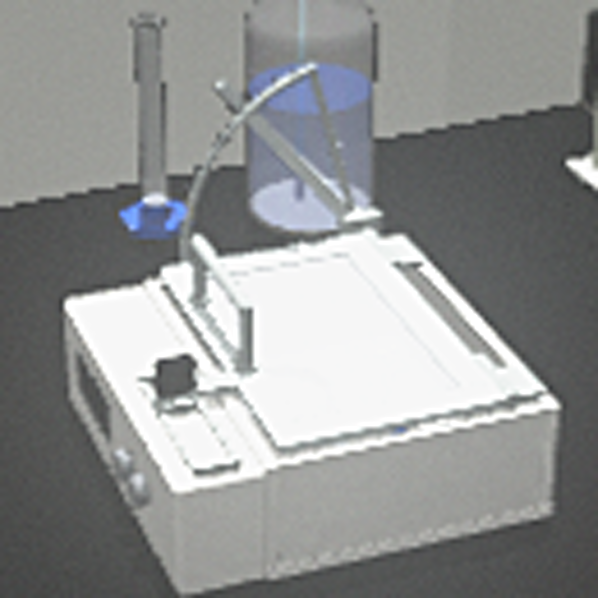

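```bash
python3 - <<'E'
from h import *
t=cam('top');s=cam('side')
f=lambda p,o:(p[0]/4.6+o[0],p[1]/4.6+o[1])
T=lambda *p:f(p,(200,170));S=lambda *p:f(p,(250,140))
print('grip',tri(ray(t,T(357,446)),ray(s,S(175,377))))
print('bar',tri(ray(t,T(270,352)),ray(s,S(223,274))))
fl,fr,bl,br=[onz(t,T(*p),z) for p,z in [((101,480),.086),((498,504),.086),((130,75),.098),((523,98),.098)]]
print(fl,fr,bl,br)
for a,b in((fr,fl),(br,bl)): print(np.linalg.norm(a-b),np.arctan2(-(b-a)[0],(b-a)[1]))
print(np.arctan2((bl-fl)[1],(bl-fl)[0]),np.linalg.norm(bl-fl))
tip=tri(ray(t,T(45,253)),ray(s,S(220,87)));print('tip',tip)
print('hinge-ish',tri(ray(t,T(90,108)),ray(s,S(350,213))))
for n,p in [('beaker',(149,290)),('timer',(204,306)),('tweez',(355,303)),('bottle',(371,190)),('bigbot',(155,185)),('rack',(378,250))]:print(n,onz(t,p,0.02))
E
```

```text
grip (array([0.47549077, 0.00588288, 0.10638838]), [np.float64(0.0012025891683783406), np.float64(0.001202589168378355)])
bar (array([0.52676969, 0.05610542, 0.14041288]), [np.float64(0.0011191011505438783), np.float64(0.0011191011505436526)])
[0.45061524 0.16025265 0.086     ] [ 0.44310955 -0.07760454  0.086     ] [0.6940944  0.15102155 0.098     ] [ 0.68598425 -0.08589079  0.098     ]
0.23797557544053596 -0.03154499268584564
0.23705111083942607 -0.034219322067846746
-0.03789514516679095 0.24394940426991957
tip (array([0.57361481, 0.17849368, 0.20729557]), [np.float64(0.0013618697042810661), np.float64(0.001361869704281087)])
hinge-ish (array([0.67092768, 0.17513021, 0.09885463]), [np.float64(0.0024950561070412676), np.float64(0.0024950561070415057)])
beaker [0.40110258 0.38155373 0.02      ]
timer [0.3609249  0.21865019 0.02      ]
tweez [ 0.38196605 -0.21172941  0.02      ]
bottle [ 0.70837121 -0.25117992  0.02      ]
bigbot [0.70782535 0.37944541 0.02      ]
rack [ 0.53490066 -0.2743418   0.02      ]
```

```bash
cat > mv.py <<'E'
import sys
from h import *
# usage: x y z yaw  -> tool shift mm, turn deg (tool pointing down)
x,y,z,yaw=map(float,sys.argv[1:5]); s=sense();T=T_wrist(s)
R2=Ro.from_euler('xyz',[np.pi,0,yaw]).as_matrix()
print('t',s['time_s'],'now',s['ee_pos'].round(4),s['ee_rot'].round(4),'F',s['force'].round(1))
print((T[:3,:3].T@(np.array([x,y,z])-T[:3,3])*1000).round(1),np.degrees(Ro.from_matrix(T[:3,:3].T@R2).as_rotvec()).round(2))
E
python3 mv.py .46 .045 .30 1.536
```

```text
t 0.15 now [0.2528 0.5711 0.222 ] [-3.1404e+00  1.0000e-04  2.7249e+00] F [-0.6 -0.3  0.6]
[-402.4 -397.4  -77.5] [-6.000e-02  5.000e-02  6.812e+01]
```

Request:
step_arm([
  [[-35,-35,-8],[0,0,6]],
  [[-70,-70,-16],[0,0,12]],
  [[-105,-105,-30],[0,0,18]],
  [[-140,-140,-45],[0,0,24]],
  [[-175,-175,-60],[0,0,30]],
], gripper=1)

```text
time_s: 0.65
ee_pos: [0.3407, 0.3432, 0.2815]
ee_rot: [-3.141, -0.0, 2.197]
force: [0.7, -0.2, 0.3]
gripper_width: 0.582
```

```bash
python3 mv.py .46 .045 .30 1.536
```

```text
t 0.65 now [0.3407 0.3432 0.2815] [-3.1413e+00 -1.0000e-04  2.1969e+00] F [ 0.7 -0.2  0.3]
[-311.5  -78.1  -18.5] [-2.000e-02 -0.000e+00  3.787e+01]
```

Request:
step_arm([
  [[-45,-11,-3],[0,0,7]],
  [[-90,-22,-6],[0,0,14]],
  [[-135,-33,-9],[0,0,21]],
  [[-180,-44,-12],[0,0,28]],
  [[-225,-55,-15],[0,0,36]],
])

```text
time_s: 1.15
ee_pos: [0.4288, 0.1292, 0.2964]
ee_rot: [3.141, -0.001, 1.568]
force: [1.1, 0.2, -0.3]
gripper_width: 0.13
```

```bash
python3 mv.py .46 .045 .30 1.536
```

```text
t 1.15 now [0.4288 0.1292 0.2964] [ 3.1414e+00 -5.0000e-04  1.5679e+00] F [ 1.1  0.2 -0.3]
[-84.1  31.4  -3.7] [ 0.01 -0.03  1.83]
```

Request:
step_arm([
  [[-42,15,-2],[0,0,1]],
  [[-80,30,-4],[0,0,2]],
  [[-80,30,-4],[0,0,2]],
])

```text
time_s: 1.45
ee_pos: [0.4601, 0.0456, 0.3007]
ee_rot: [3.14, 0.001, 1.529]
force: [-0.5, 0.8, -0.2]
gripper_width: 0.006
```

```bash
python3 - <<'E'
from h import *
s=sense();im=grab_frame('wrist');cv2.imwrite('pics/w1.png',im)
np.save('w1.npy',np.r_[s['ee_pos'],s['ee_rot']]);print(s['ee_pos'],s['ee_rot'])
E
```

```text
[0.46007729 0.04562147 0.30065848] [3.14004699e+00 1.07046766e-03 1.52939614e+00]
```

View pics/w1.png

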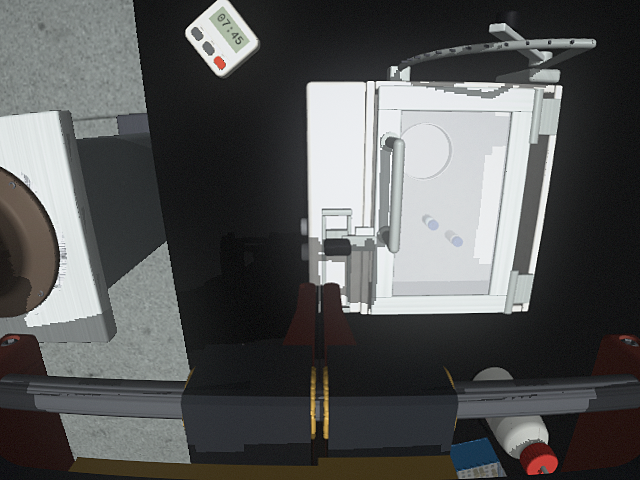

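```bash
python3 - <<'E'
import cv2
a=cv2.imread('pics/w1.png')
b=a[120:320,290:450];cv2.imwrite('pics/w1a.png',cv2.resize(b,None,fx=3,fy=3,interpolation=cv2.INTER_CUBIC))
b=a[0:100,380:620];cv2.imwrite('pics/w1b.png',cv2.resize(b,None,fx=3.3,fy=3.3,interpolation=cv2.INTER_CUBIC))
E
```

```text
(no output)
```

View pics/w1a.png

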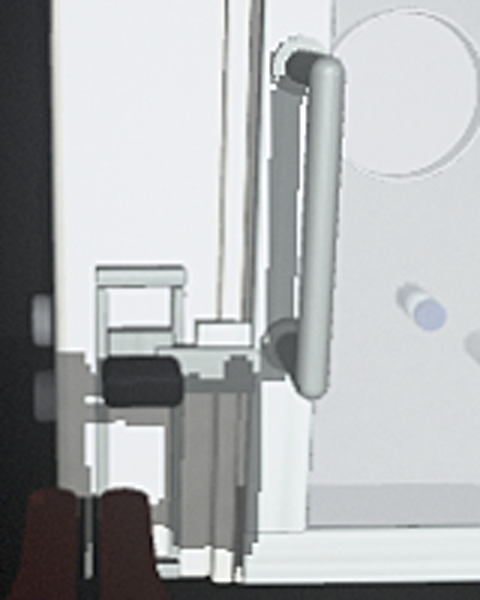

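View pics/w1b.png

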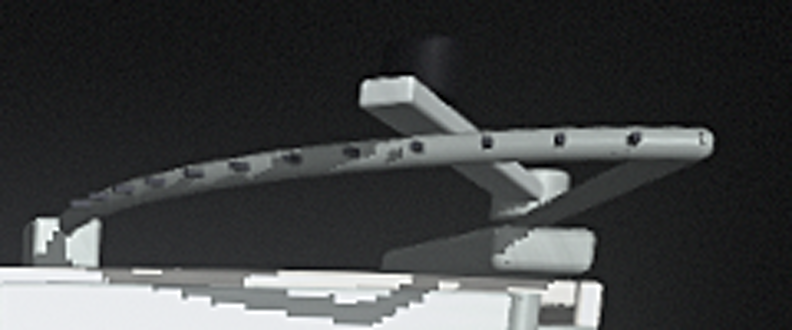

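```bash
python3 - <<'E'
from h import *
t=cam('top');s=cam('side');p=np.load('w1.npy');w=cam('wrist',dict(ee_pos=p[:3],ee_rot=p[3:]))
f=lambda p,o:(p[0]/4.6+o[0],p[1]/4.6+o[1])
T=lambda *p:f(p,(200,170));S=lambda *p:f(p,(250,140))
A=lambda x,y:(290+x/3,120+y/3);B=lambda x,y:(380+x/3.3,y/3.3)
show=lambda n,*r:print(n,tri(*r)[0].round(4),np.round(tri(*r)[1],4))
show('grip',ray(w,A(143,381)),ray(s,S(175,377)),ray(t,T(357,446)))
show('bar',ray(w,A(320,228)),ray(s,S(223,274)))
show('barL',ray(w,A(327,65)),ray(s,S(200,242)))
show('barR',ray(w,A(313,390)),ray(s,S(247,309)))
show('tip',ray(w,B(386,93)),ray(s,S(220,87)),ray(t,T(45,253)))
show('tip2',ray(w,B(386,93)),ray(s,S(220,87)))
for pt,z in (((55,150),.086),((55,340),.086)): print(onz(w,A(*pt),z))
psi=-.035
# tip constraint: plane local y = 141 left of chamber middle, using wrist/side rays
c=np.array([.5685,.037,0]);ey=np.array([-np.sin(psi),np.cos(psi),0]);ex=np.array([np.cos(psi),np.sin(psi),0])
for b in (.5245,.5268):
  h=np.array([b,.056,.139])+.138*ex;h[2]=.094
  for r in (ray(w,B(386,93)),ray(s,S(220,87))):
    o,v=r;k=((c+.141*ey-o)@ey)/(v@ey);P=o+k*v;d=P-h;print(P.round(4),np.arctan2(d[2],-d@ex),np.hypot(d[2],d@ex))
E
```

```text
grip [0.4767 0.0065 0.1057] [0.0021 0.0003 0.0023]
bar [0.5299 0.0615 0.1371] [0.0001 0.0001]
barL [0.5316 0.1073 0.1369] [0.0004 0.0004]
barR [0.5275 0.013  0.1383] [0.0008 0.0008]
tip [0.5749 0.1789 0.208 ] [0.0027 0.001  0.0026]
tip2 [0.5769 0.1801 0.2068] [0.0013 0.0013]
[0.45318596 0.08052118 0.086     ]
[0.44994544 0.01610162 0.086     ]
[0.5738 0.1779 0.2169] 0.9232134100542921 0.1541017457679907
[0.5748 0.1779 0.2074] 0.8896052804919475 0.14604063237022166
[0.5738 0.1779 0.2169] 0.9114238264681588 0.15549920164588674
[0.5748 0.1779 0.2074] 0.8774991375924576 0.14749890685296138
```

```bash
python3 mv.py .477 .040 .102 1.532
```

```text
t 1.5 now [0.4592 0.0487 0.3003] [3.1412e+00 1.0000e-04 1.5327e+00] F [-0.6 -0.  -0.2]
[ -8.   18.  198.3] [0.02 0.01 0.04]
```

Request:
step_arm([
  [[-5,9,45],[0,0,0]],
  [[-8,18,90],[0,0,0]],
  [[-8,18,135],[0,0,0]],
  [[-8,18,150],[0,0,0]],
  [[-8,18,150],[0,0,0]],
])

```text
time_s: 2.0
ee_pos: [0.4743, 0.0437, 0.1476]
ee_rot: [-3.136, 0.002, 1.54]
force: [0.3, -0.3, 0.6]
gripper_width: 0.007
```

```bash
python3 mv.py .477 .040 .102 1.532;python3 - <<'E'
from h import *
s=sense();im=grab_frame('wrist');cv2.imwrite('pics/w2.png',im)
np.save('w2.npy',np.r_[s['ee_pos'],s['ee_rot']]);print(s['ee_pos'],s['ee_rot'])
E
```

```text
t 2.0 now [0.4743 0.0437 0.1476] [-3.1361e+00  1.6000e-03  1.5399e+00] F [ 0.3 -0.3  0.6]
[-3.5  3.1 45.6] [-0.32  0.09  0.45]
[0.47425281 0.04369297 0.14757441] [-3.13605665e+00  1.57391822e-03  1.53994552e+00]
```

View pics/w2.png

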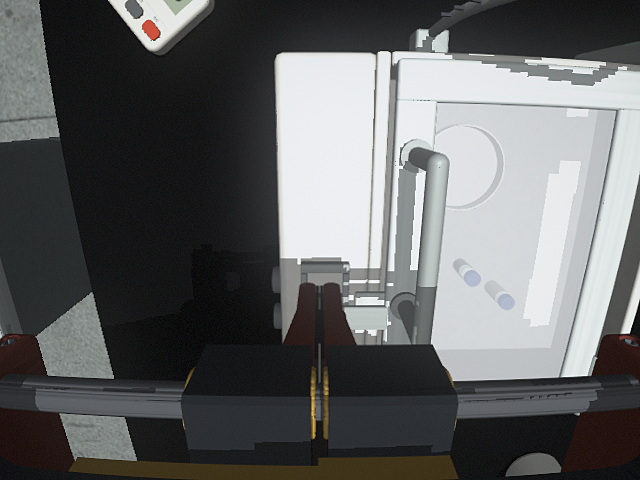

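Request:
step_arm([
  [[0,3,20],[0,0,0]],
  [[0,3,40],[0,0,0]],
  [[0,3,45],[0,0,0]],
  [[0,3,45],[0,0,0]],
])

```text
time_s: 2.45
ee_pos: [0.4797, 0.043, 0.1058]
ee_rot: [3.141, -0.0, 1.539]
force: [-0.1, 0.1, -0.7]
gripper_width: 0.006
```

```bash
python3 mv.py .4745 -.04 .102 1.532;python3 - <<'E'
from h import *
im=grab_frame('side');cv2.imwrite('pics/s2.png',cv2.resize(im[140:270,250:380],None,fx=4.6,fy=4.6,interpolation=cv2.INTER_CUBIC))
E
```

```text
t 2.45 now [0.4797 0.043  0.1058] [ 3.1414e+00 -4.0000e-04  1.5387e+00] F [-0.1  0.1 -0.7]
[-83.1  -2.5   3.8] [ 0.01 -0.02  0.38]
```

View pics/s2.png

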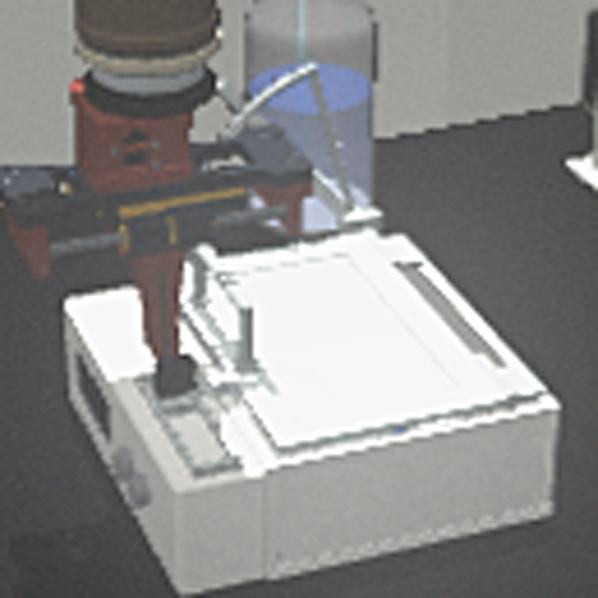

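Request:
step_arm([
  [[-10,-2,2],[0,0,0]],
  [[-20,-2,3],[0,0,0]],
  [[-30,-2,3],[0,0,0]],
  [[-40,-2,3],[0,0,0]],
  [[-50,-2,3],[0,0,0]],
])

```text
time_s: 3.0
ee_pos: [0.4761, -0.0084, 0.1024]
ee_rot: [3.141, -0.0, 1.537]
force: [0.7, 2.6, 2.1]
gripper_width: 0.004
```

Request:
step_arm([
  [[-7,0,0],[0,0,0]],
  [[-14,0,0],[0,0,0]],
  [[-14,0,0],[0,0,0]],
])

```text
time_s: 3.3
ee_pos: [0.4753, -0.0228, 0.1021]
ee_rot: [-3.142, 0.001, 1.536]
force: [-0.3, 0.5, -0.0]
gripper_width: 0.003
```

Request:
step_arm([
  [[-4,0,0],[0,0,0]],
  [[-8,0,0],[0,0,0]],
  [[-8,0,0],[0,0,0]],
])

```text
time_s: 3.6
ee_pos: [0.4751, -0.0248, 0.1021]
ee_rot: [-3.14, -0.005, 1.541]
force: [-0.6, 15.8, 2.1]
gripper_width: 0.006
```

Request:
step_arm([
  [[-3,0,0],[0,0,0]],
  [[-6,0,0],[0,0,0]],
  [[-6,0,0],[0,0,0]],
])

```text
time_s: 3.9
ee_pos: [0.475, -0.0253, 0.1022]
ee_rot: [-3.14, -0.011, 1.545]
force: [-0.4, 32.8, 4.2]
gripper_width: 0.004
```

Request:
step_arm([
  [[12,0,0],[0,0,0]],
  [[26,0,-10],[0,0,0]],
  [[40,0,-50],[0,0,0]],
  [[70,0,-90],[0,0,0]],
  [[86,0,-130],[0,0,0]],
], gripper=0.2)

```text
time_s: 4.4
ee_pos: [0.4772, 0.0519, 0.2333]
ee_rot: [-3.141, 0.001, 1.539]
force: [1.4, 0.7, -0.4]
gripper_width: 0.387
```

Request:
step_arm([
  [[0,0,0],[0,0,0]],
  [[0,0,0],[0,0,0]],
])

```text
time_s: 4.6
ee_pos: [0.4779, 0.0506, 0.2324]
ee_rot: [3.14, -0.0, 1.539]
force: [-0.1, -0.1, -0.4]
gripper_width: 0.4
```

```bash
python3 - <<'E'
from h import *
s=sense();im=grab_frame('wrist');cv2.imwrite('pics/w3.png',im)
np.save('w3.npy',np.r_[s['ee_pos'],s['ee_rot']]);print(s['ee_pos'],s['ee_rot'])
im=grab_frame('side');cv2.imwrite('pics/s3.png',cv2.resize(im[140:270,250:380],None,fx=4.6,fy=4.6,interpolation=cv2.INTER_CUBIC))
E
```

```text
[0.47790947 0.05062831 0.23239991] [ 3.14044115e+00 -3.09474881e-04  1.53922553e+00]
```

View pics/w3.png

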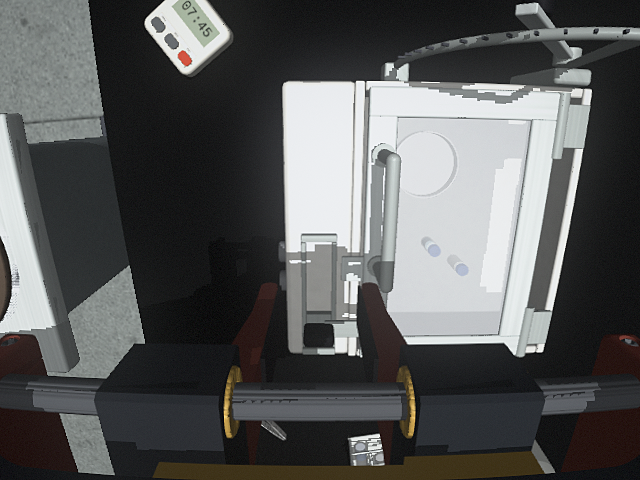

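View pics/s3.png

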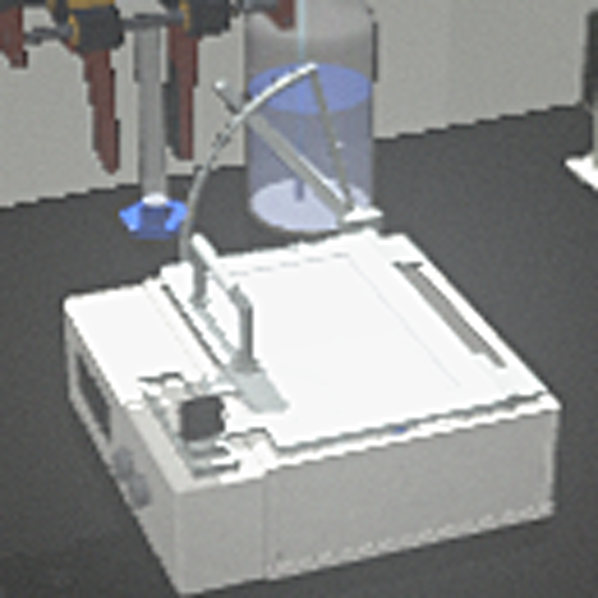

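```bash
python3 - <<'E'
from h import *
s=cam('side');W=[]
for n in('w1','w3'):
  p=np.load(n+'.npy');W.append(cam('wrist',dict(ee_pos=p[:3],ee_rot=p[3:])))
w1,w3=W
S=lambda x,y:(x/4.6+250,y/4.6+140);A=lambda x,y:(290+x/3,120+y/3)
show=lambda n,*r:print(n,tri(*r)[0].round(4),np.round(tri(*r)[1],4))
show('grip',ray(w3,(319,335)),ray(s,S(201,417)))
show('barL',ray(w3,(391.5,154)),ray(s,S(200,242)),ray(w1,A(327,65)))
show('barR',ray(w3,(387.5,288)),ray(s,S(247,309)),ray(w1,A(313,390)))
print([onz(w3,p,.139) for p in((391.5,154),(387.5,288))])
im=cv2.imread('pics/w3.png');cv2.imwrite('pics/w3b.png',cv2.resize(im[0:110,480:640],None,fx=4,fy=4,interpolation=cv2.INTER_CUBIC))
E
```

```text
grip [ 0.4758 -0.0431  0.1069] [0.0009 0.0009]
barL [0.5311 0.1082 0.1363] [0.0018 0.0013 0.0009]
barR [0.5279 0.0132 0.1383] [0.0008 0.0012 0.0006]
[array([0.52923191, 0.10962284, 0.139     ]), array([0.52849902, 0.01364465, 0.139     ])]
```

View pics/w3b.png

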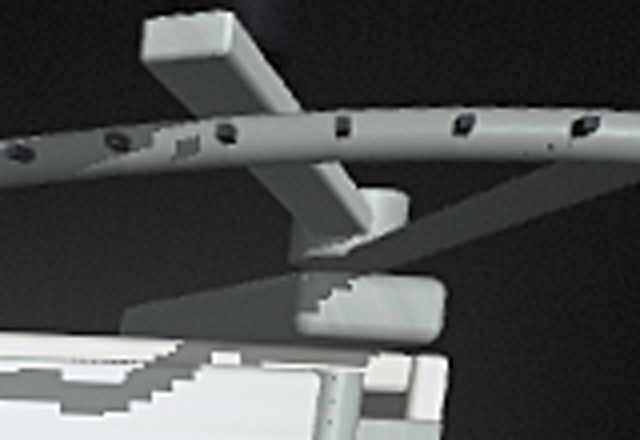

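```bash
python3 mv.py .529 .061 .120 1.533
```

```text
t 4.7 now [0.4769 0.0497 0.2309] [-3.1396e+00  1.0000e-03  1.5373e+00] F [-0.1 -0.5  0.3]
[ 13.2  51.9 110.8] [-0.11  0.06  0.25]
```

Request:
step_arm([
  [[7,30,20],[0,0,0]],
  [[12,52,50],[0,0,0]],
  [[12,52,75],[0,0,0]],
  [[12,52,75],[0,0,0]],
])

```text
time_s: 5.1
ee_pos: [0.5272, 0.0592, 0.1525]
ee_rot: [-3.133, 0.004, 1.537]
force: [-0.6, 0.6, -0.4]
gripper_width: 0.401
```

```bash
python3 mv.py .529 .061 .120 1.533; python3 - <<'E'
from h import *
s=sense();im=grab_frame('wrist');cv2.imwrite('pics/w4.png',im)
np.save('w4.npy',np.r_[s['ee_pos'],s['ee_rot']])
E
```

```text
t 5.1 now [0.5272 0.0592 0.1525] [-3.1333  0.0039  1.5366] F [-0.6  0.6 -0.4]
[ 2.   2.  32.5] [-0.48  0.22  0.2 ]
```

View pics/w4.png

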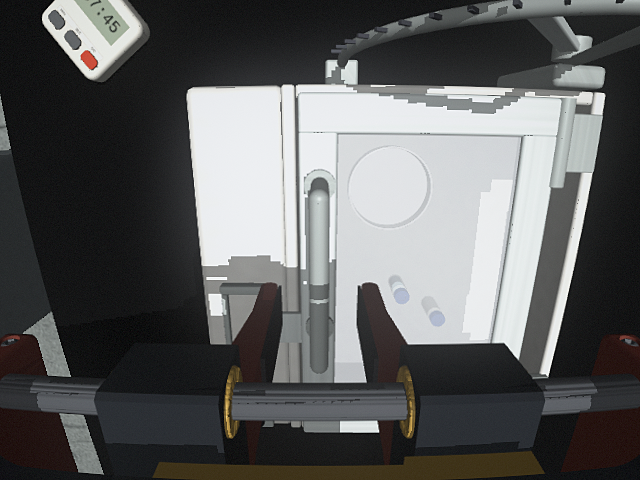

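Request:
step_arm([
  [[0,0,16],[0,0,0]],
  [[0,0,32],[0,0,0]],
  [[0,0,32],[0,0,0]],
  [[0,0,32],[0,0,0]],
])

```text
time_s: 5.55
ee_pos: [0.5303, 0.0603, 0.1261]
ee_rot: [3.141, -0.0, 1.537]
force: [0.4, -1.1, -1.0]
gripper_width: 0.397
```

Request:
step_arm([
  [[0,0,0],[0,0,0]],
  [[0,0,0],[0,0,0]],
  [[0,0,0],[0,0,0]],
  [[0,0,0],[0,0,0]],
  [[0,0,0],[0,0,0]],
], gripper=1, squeeze=20)

```text
time_s: 6.05
ee_pos: [0.5272, 0.061, 0.1253]
ee_rot: [-3.136, -0.001, 1.538]
force: [-12.3, 0.2, 11.8]
gripper_width: 0.106
```

Request:
step_arm([
  [[0,5,-14],[0,0,0]],
  [[0,12,-26],[0,0,0]],
  [[0,19,-39],[0,0,0]],
  [[0,28,-50],[0,0,0]],
  [[0,28,-50],[0,0,0]],
])

```text
time_s: 6.55
ee_pos: [0.5545, 0.06, 0.1761]
ee_rot: [-3.133, -0.001, 1.538]
force: [-16.6, 1.2, 12.9]
gripper_width: 0.103
```

```bash
python3 - <<'E'
from h import *
s=sense();print(s['ee_pos'],s['force'],s['gripper_width']);im=grab_frame('side');cv2.imwrite('pics/s4.png',cv2.resize(im[130:270,250:390],None,fx=4.2,fy=4.2,interpolation=cv2.INTER_CUBIC))
E
```

```text
[0.55454601 0.06004032 0.17610393] [-16.57997348   1.1588388   12.87490875] 0.10288254579635525
```

View pics/s4.png

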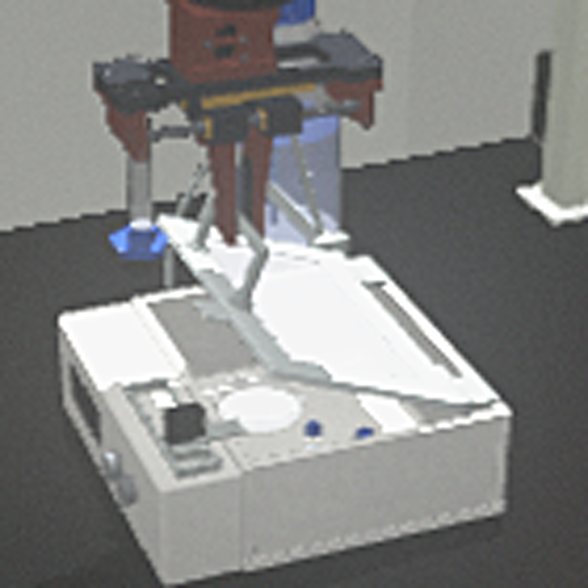

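Request:
step_arm([
  [[0,8,-12],[0,0,0]],
  [[0,19,-22],[0,0,0]],
  [[0,30,-30],[0,0,0]],
  [[0,43,-37],[0,0,0]],
  [[0,53,-42],[0,0,0]],
])

```text
time_s: 7.1
ee_pos: [0.6109, 0.058, 0.2182]
ee_rot: [-3.14, -0.0, 1.538]
force: [-3.3, -0.8, 3.0]
gripper_width: 0.107
```

Request:
step_arm([
  [[0,0,0],[0,0,0]],
  [[0,0,0],[0,0,0]],
])

```text
time_s: 7.3
ee_pos: [0.6109, 0.0579, 0.2181]
ee_rot: [-3.142, -0.0, 1.538]
force: [-4.2, -1.7, 7.1]
gripper_width: 0.105
```

```bash
python3 - <<'E'
from h import *
s=sense();print(s['ee_pos'],s['force'],s['gripper_width']);np.save('w5.npy',np.r_[s['ee_pos'],s['ee_rot']])
im=grab_frame('wrist');cv2.imwrite('pics/w5.png',im)
im=grab_frame('side');cv2.imwrite('pics/s5f.png',im);cv2.imwrite('pics/s5.png',cv2.resize(im[130:270,250:390],None,fx=4.2,fy=4.2,interpolation=cv2.INTER_CUBIC))
E
```

```text
[0.6109293  0.05793466 0.21808714] [-4.17219288 -1.71794371  7.08222038] 0.1049762427418534
```

View pics/s5.png

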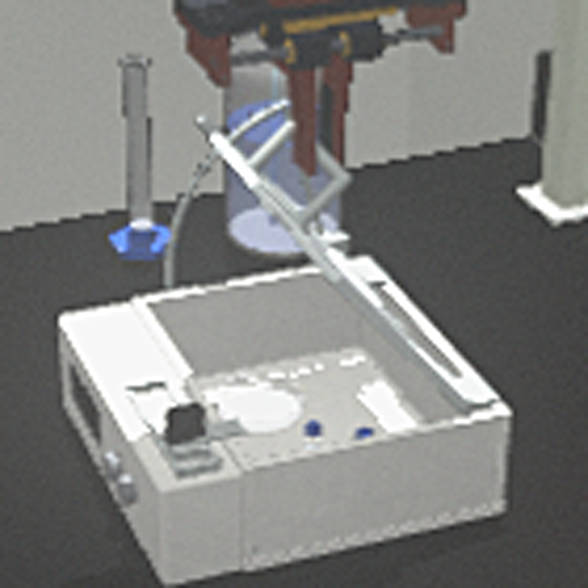

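View pics/w5.png

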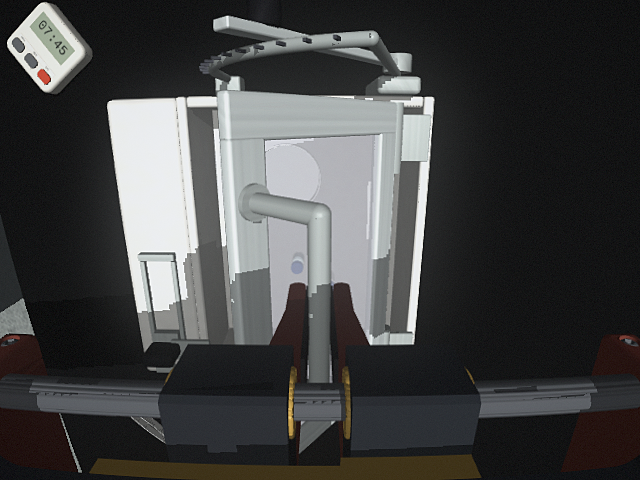

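```bash
python3 - <<'E'
import cv2
a=cv2.imread('pics/w5.png')[0:130,190:440];cv2.imwrite('pics/w5a.png',cv2.resize(a,None,fx=3.2,fy=3.2,interpolation=cv2.INTER_CUBIC))
a=cv2.imread('pics/s5f.png')[145:235,285:375];cv2.imwrite('pics/s5a.png',cv2.resize(a,None,fx=6.6,fy=6.6,interpolation=cv2.INTER_CUBIC))
E
```

```text
(no output)
```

View pics/w5a.png

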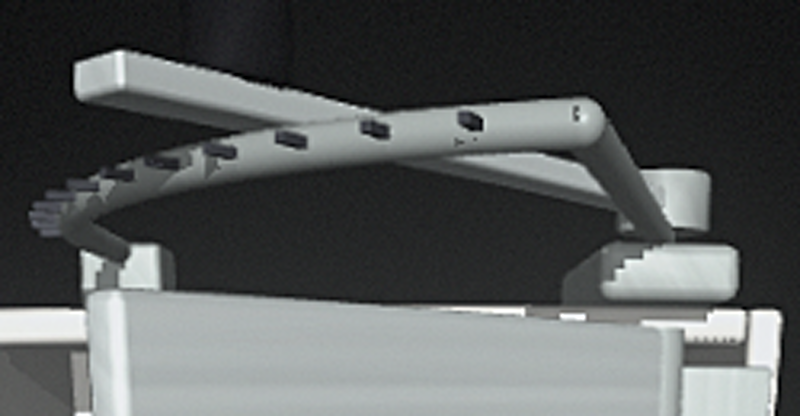

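View pics/s5a.png

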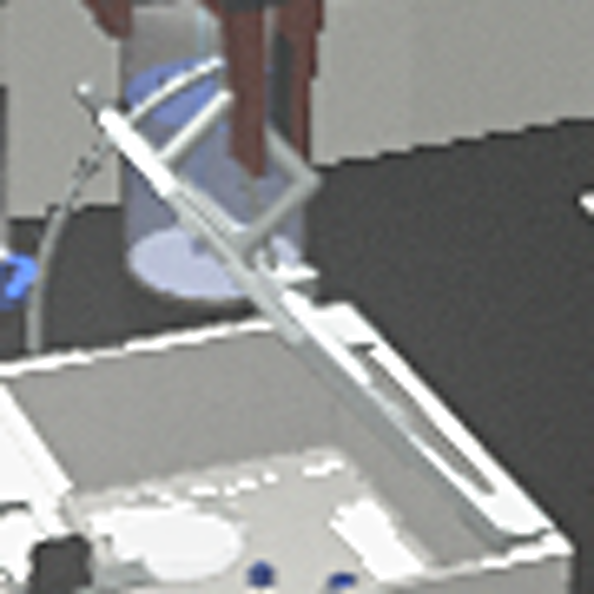

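```bash
python3 - <<'E'
from h import *
s=cam('side');p=np.load('w5.npy');w=cam('wrist',dict(ee_pos=p[:3],ee_rot=p[3:]))
p=np.load('w3.npy');w3=cam('wrist',dict(ee_pos=p[:3],ee_rot=p[3:]))
p=np.load('w1.npy');w1=cam('wrist',dict(ee_pos=p[:3],ee_rot=p[3:]))
S=lambda x,y:(x/6.6+285,y/6.6+145);W=lambda x,y:(x/3.2+190,y/3.2)
W3=lambda x,y:(480+x/4,y/4);W1=lambda x,y:(380+x/3.3,y/3.3)
psi=-.037;ex=np.array([np.cos(psi),np.sin(psi),0])
h=np.array([.529,.061,.139])+.138*ex;h[2]=.094
def sh(n,*r):
  x,e=tri(*r);d=x-h;print(n,x.round(4),np.round(e,4),'ang',np.arctan2(d[2],-d@ex).round(3),'len',np.hypot(d[2],d@ex).round(4))
r5=ray(w,W(100,76));r3=ray(w3,W3(190,38));r1=ray(w1,W1(386,93));rs=ray(s,S(85,92))
sh('tip',r5,rs);sh('tip',r5,r3);sh('tip all',r5,r3,rs,r1)
sh('flapFL',ray(w,W(105,293)),ray(s,S(105,112)))
# barend L
sh('barL',ray(w,(318,213)),ray(s,S(220,100)))
sh('barR',ray(s,S(318,182)),ray(w,(318,380)))
print('bar nominal offset',np.arctan2(45,138))
sn=sense();print(sn['ee_pos'],sn['ee_rot'])
g=sn['ee_pos']+[0,0,.019];
for off in (.0133,.016,.019):
  d=sn['ee_pos']+[0,0,off]-h;print(off,np.arctan2(d[2],-d@ex)-np.arctan2(45,138),np.hypot(d[2],d@ex))
E
```

```text
tip [0.576  0.1806 0.2061] [0. 0.] ang 0.865 len 0.1472
tip [0.577  0.1795 0.2104] [0.0001 0.0001] ang 0.89 len 0.1499
tip all [0.5771 0.18   0.2075] [0.0008 0.0013 0.0017 0.0009] ang 0.877 len 0.1476
flapFL [0.5749 0.1532 0.2077] [0.0002 0.0002] ang 0.872 len 0.1485
barL [0.6119 0.1039 0.2271] [0.002 0.002] ang 1.168 len 0.1447
barR [0.6135 0.0177 0.2242] [0.003 0.003] ang 1.191 len 0.1402
bar nominal offset 0.31521469975071104
[0.61072819 0.05796344 0.21799955] [-3.14146356e+00 -3.55978948e-04  1.53777525e+00]
0.0133 0.8669670569071324 0.14836219110810603
0.016 0.8737483535784256 0.15086433413764355
0.019 0.8810237183031633 0.1536523498309359
```

Request:
step_arm([
  [[0,0,0],[0,0,0]],
  [[0,0,0],[0,0,0]],
  [[0,0,0],[0,0,0]],
  [[0,0,0],[0,0,0]],
  [[0,0,0],[0,0,0]],
])

```text
time_s: 7.9
ee_pos: [0.6106, 0.058, 0.218]
ee_rot: [-3.141, -0.0, 1.538]
force: [-3.8, -0.5, 6.5]
gripper_width: 0.11
```

```bash
python3 - <<'E'
from cell import *
s=sense();print(s['time_s'],s['ee_pos'],s['force'],s['gripper_width'],abs(s['joint_vel']).max())
print(job_done())
E
```

```text
7.9 [0.61063875 0.0579789  0.21797394] [-3.8049716  -0.54644248  6.51910514] 0.10960945616817007 0.0021232235389203654
the job is handed in; nothing more can be done
None
```

The slide is at its right end stop and the flap is raised in line with the index arm. I handed the job in at 7.9 s with the gripper still holding the bar. The hand-in gives no verdict.

- **Slide:** I pushed it with the shut fingers. It stopped moving while the force rose to about 33 N. Afterwards the cameras put the grip about 50 mm right of where it started.
- **Flap:** I measured the flap at about 0.87 rad, both from its front corner in two views and from the tool's position. The index arm's tip gave about 0.877 rad, with single view pairs ranging from 0.865 to 0.89. All of these are well inside the 0.08 rad limit.
- **Holding:** Before hand-in the gripper opening was about 9.6 mm on the 10 mm bar, with about 7 N at the wrist and the arm at rest.
- **Disagreements:** Raw angles from the bar's own ends were scattered, giving about 0.85 to 0.88 rad for the flap with ray misses of 2 to 3 mm, so I treated them only as a rough check. While the gripper closed and during the first part of the lift, the wrist showed about 17 to 21 N from a small grasp offset. I eased that by shifting the path about 3 mm.
- **Not measured:** I did not measure the bystanders or the index arm for movement. Nothing touched them that I could see in the pictures.

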